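# Put the serving utensils away in the chest drawer

## Robot

A 6-joint arm with a two-finger parallel gripper is mounted at the origin on the work surface. World frame = base frame: x ahead of the robot, y to its left, z up, the work surface at z = 0. Lengths are in m, angles in rad, forces in N, time in s.
With the tool pointing down it reaches from about 0.35 to 0.85 m from the base axis. Payload 8.1 kg.
Tool frame: the origin (TCP) lies on the centre line of the jaws, within the pads' length; the fingertips stand robot.tips_ahead ahead of it and the grasp point (between the pads) lies 6 mm ahead of it (robot.tips_ahead is the distance from the TCP to the fingertips, in m); z points along the fingers, y is the line along which they close (so a half turn about z gives the same grasp; the last joint's range is limited). The gripper opens to 93 mm and grips with 3 to 60 N. Pads are 15 mm wide; open, the fingers measure 128 mm over their backs; the gripper's body (75 mm by 188 mm) begins 65 mm behind the grasp point.
Start: joints at [1.113, 0.13, 1.488, -0, 1.523, -0.085], TCP at [0.219, 0.559, 0.244] pointing down, gripper open.
Joint ranges: [-2.96, 2.96], [-0.89, 2.26], [0.02, 2.5], [-1.34, 4.48], [0, 2.73], [-2.66, 2.66]. Speed limits (rad/s): [2.39, 2.39, 2.79, 3.14, 3.14, 3.14].

## Interface

Orientations are given as a rotation vector (axis times angle).
In Python, from plant import robot gives the robot as it stands.
- The arm moves only by the tool apply_moves, never from a script. Its arguments are lists of equal length, an entry for each row: "delta_pos": the shift along the tool's x, y, z in cm, a list of three; "twist": the turn about the tool's z in rad. A call has 1 to 8 rows; each row shifts and turns the commanded pose from where the row before left it, along the tool's axes as they then stand; what a row does not reach is not made up. A row lasts 1/8 s, in which the tool goes at most 62.5 mm and 10.7 degrees, less where a joint would pass 70% of its speed; a pose out of reach is approached as far as the arm can. A call with a gripper value outside its range is refused whole. "gripper" is the finger opening in cm, from 0 to 9.3, set as the call begins (left out, the last holds). The fingers move at their own pace and stop on an object; "squeeze" is the grip in N (left out, the last holds). Time passes only in rows, so rows that do not move let the fingers close. It gives the time, the measured TCP pose, the force, the opening and the grip force at its end, in the units of the state.
- robot.read_state(): the state, without advancing time (a new reading comes with each control period).
- robot.read_camera(name): name is "scene" or "top"; returns a dict with "frame" (384x512x3 uint8, red, green, blue), "vertical_fov" (degrees; the focal length in pixels is half the picture's height over the tangent of half this angle, whatever the lens; pixels are square), "cx", "cy" (the principal point, pixels), "R" (3x3) and "t" (3): a world point X has camera coordinates R X + t. Camera axes: x right, y down, z forward; pixel columns grow to the right and rows downward; lengths in m; the calibration is good to about 2 mm. A picture is of the moment at which its call begins. There is no depth.
- robot.close_job(): hands the job in; it is judged then, once.
The state is a dict: "t": time; "q": joint angles; "dq": joint speeds; "joint_torque": joint torques, N m; "tool_pos": TCP position; "orientation": TCP orientation; "force": force on the tool from outside, world axes, zero at the start; "wrist_torque": the same for the moment, N m; "opening": finger opening in m; "gripper_force": force on a finger pad.
Only numpy, scipy, OpenCV 4.12 (cv2) and the standard library are available. Lean on these libraries where they do the work, as an engineer would, in place of code of your own. Each camera call takes 0.05 s, during which the arm holds its last target. There are 200 camera calls.

## Task

Put the wooden spatula and the pastry brush away in the open drawer of the utensil chest: lay each one down flat in its own shaped compartment (the spatula with its blade to the back of the drawer, the brush with its head to the front), setting it down by hand rather than dropping it. When both lie in place, gently push the drawer fully shut, and leave the tumbler, mug and saucer where they stand.

Things in the scene. Friction and masses are not known exactly. Their poses are not given: they have to be found in the camera images.
- chest: dark wooden utensil chest, fixed on the table, 254 wide (y), 240 deep (x), 76 high; the 10 mm top board covers the whole depth. Origin at table height, in the middle of its open front (mouth); its x axis points into the chest, away from the robot, z up.
- drawer (a joint): opening of the chest's only drawer in m: 0 = shut (front panel against the chest), 0.215 = fully open, sliding out along the chest's -x. Stays where it is left (2 N friction). Front panel 12 thick, 252 wide, top 66 above the table; side walls (inner faces 108 either side of the middle) up to 42 above the table.
- knob_face (a point): centre of the flat outer face of the brass knob in the middle of the drawer front: disc 26 in diameter, 36 above the table, standing 18 out from the front panel. Axes as the drawer: x into the chest. The knob and the panel around it are what to push.
- spatula_place (a point): middle of the floor of the spatula's compartment, the left one (+y); 14 above the table, moves with the drawer. x axis to the back of the drawer, z up. 184 long in x: handle slot 36 wide in front (x -92 to -30), blade recess 78 wide at the back (x +12 to +92), no walls in between so fingers have room. Compartment walls rise only 12 above this floor.
- brush_place (a point): middle of the floor of the brush's compartment, the right one (-y); 14 above the table, moves with the drawer. x axis to the back of the drawer, z up. 164 long in x: head recess 58 wide in front (x -82 to -30), handle slot 36 wide at the back (x +35 to +82), no walls in between so fingers have room. Walls rise 12 above this floor.
- spatula: slotted wooden spatula lying on the table, 170 long, about 110 g. Origin under the middle of its length; x axis towards the blade, z up. Handle 22 wide and 20 high from x -85 to +15, blade 64 wide and 5 thick from x +15 to +85, both flat on the underside. Balances near x = -12, a good place to grip across the handle.
- spatula_tip (a point): middle of the spatula's blade edge, at its underside, x = +85 on the spatula
- brush: flat pastry brush with wooden handle lying on the table, 150 long, about 100 g. Origin under the middle of its length; x axis towards the bristle head, z up. Handle 22 wide and 20 high from x -75 to +20, steel ferrule and pale bristle head 44 wide and 13 thick from x +20 to +75, flat on the underside. Grip across the handle near x = -8.
- brush_tip (a point): middle of the end of the brush's bristle head, at its underside, x = +75 on the brush
- tumbler: green glass tumbler, 72 in diameter, 80 high, on the table beside the chest; origin under its centre. Leave alone.
- mug: white mug, 80 in diameter (with a side handle), 80 high, on the table beside the chest; origin under its centre. Leave alone.
- saucer: small ceramic saucer, 110 in diameter, 20 high, on top of the chest; origin under its centre. Leave alone.
Mind the look-alikes: they are no part of the job. Of the things like the brush, leave any that is blue, pink or red; of the rest the larger one is meant.

How it is judged:
On the way, in this order (a step that is already met when the one before it is completed fails the run):
1. one of the two utensils is set down in its own compartment while still held (not dropped: within 10 mm of the compartment floor) (((horizontal distance between spatula and spatula_place below 0.015 m and z of spatula in the frame of spatula_place below 0.01 m and angle between spatula's own z axis and vertical below 0.12 rad and x of spatula_tip in the frame of spatula_place above 0.065 m and contact force between spatula and the fingers above 0.1 N) or (horizontal distance between brush and brush_place below 0.015 m and z of brush in the frame of brush_place below 0.01 m and angle between brush's own z axis and vertical below 0.12 rad and x of brush_tip in the frame of brush_place below -0.055 m and contact force between brush and the fingers above 0.1 N))), for 0.05 s.
2. both utensils are down in their own compartments, the second one still held as it is set down (((horizontal distance between spatula and spatula_place below 0.015 m and z of spatula in the frame of spatula_place below 0.01 m and angle between spatula's own z axis and vertical below 0.12 rad and x of spatula_tip in the frame of spatula_place above 0.065 m and horizontal distance between brush and brush_place below 0.015 m and z of brush in the frame of brush_place below 0.005 m and angle between brush's own z axis and vertical below 0.05 rad and x of brush_tip in the frame of brush_place below -0.055 m and contact force between spatula and the fingers above 0.1 N) or (horizontal distance between brush and brush_place below 0.015 m and z of brush in the frame of brush_place below 0.01 m and angle between brush's own z axis and vertical below 0.12 rad and x of brush_tip in the frame of brush_place below -0.055 m and horizontal distance between spatula and spatula_place below 0.015 m and z of spatula in the frame of spatula_place below 0.005 m and angle between spatula's own z axis and vertical below 0.05 rad and x of spatula_tip in the frame of spatula_place above 0.065 m and contact force between brush and the fingers above 0.1 N))), for 0.05 s.
3. the drawer is pushed fully shut (value of joint drawer below 0.006 m), for 0.2 s.
At the end, for the whole second after the job is handed in: The drawer is shut to within 6 mm; spatula and brush lie still and flat (within 0.05 rad) on the floor of their own compartments (origin within 5 mm of the floor and 15 mm of the compartment's middle), the spatula's blade to the back, the brush's head to the front (horizontal distance between spatula and spatula_place below 0.015 m and z of spatula in the frame of spatula_place below 0.005 m and angle between each of spatula, brush's own z axis and vertical below 0.05 rad and x of spatula_tip in the frame of spatula_place above 0.065 m and horizontal distance between brush and brush_place below 0.015 m and z of brush in the frame of brush_place below 0.005 m and x of brush_tip in the frame of brush_place below -0.055 m and value of joint drawer below 0.006 m and linear speed of each of spatula, brush below 0.02 m/s); the robot touches nothing.
It fails at once if the tumbler is moved more than 30 mm (distance of tumbler from where it was at the start of the episode above 0.03 m).
It fails at once if the mug is moved more than 30 mm (distance of mug from where it was at the start of the episode above 0.03 m).
It fails at once if the saucer is moved more than 30 mm (distance of saucer from where it was at the start of the episode above 0.03 m).
It fails at once if the drawer is slammed (closing faster than 0.5 m/s) (velocity of joint drawer below -0.5 m/s).
It also fails if it takes over 72 s, if anything falls off the work surface, if the arm or the gripper's body presses on something with over 40 N, if the wrist force passes 120 N, or if a joint passes its speed limit or range.

## Working session

There is one attempt and no reset: what is moved stays moved. The work goes in short steps, Python scripts to look and compute and a tool call to move; the robot and the scene stay as the last step left them, time stands still between calls to the robot, and variables do not carry over. Pictures are saved under pics/ and viewed, at most 10 in all, crops included, and the job is handed in when it is done.

Besides the shell and the picture viewer there is one more tool, called after "Call:" as name([rows], argument=value, ...), one row to a line, values as JSON. apply_moves: Moves the arm, as the interface text tells. Its arguments: {"type":"object","properties":{"delta_pos":{"type":"array"},"twist":{"type":"array"},"gripper":{"type":"number"},"squeeze":{"type":"number"}},"required":["delta_pos","twist"]}

```bash
mkdir -p pics; ls; python3 - <<'E'
from plant import robot
import cv2,numpy as np,pickle
for n in("top","scene"):
    c=robot.read_camera(n); pickle.dump(c,open(n+"0.pkl","wb"))
    cv2.imwrite(f"pics/{n}0.png",cv2.resize(c["frame"][:,:,::-1],(800,600),interpolation=cv2.INTER_CUBIC))
    print(n,c["vertical_fov"],c["cx"],c["cy"],c["R"],c["t"])
print(robot.tips_ahead,robot.read_state())
E
```

```text
pics
top 43.15941946222327 256.93188686152365 196.6225377042541 [[ 0.02433882 -0.99967584 -0.00747291]
 [-0.99869772 -0.02397838 -0.0450322 ]
 [ 0.04483841  0.00855921 -0.99895759]] [-0.1425994   0.55779718  1.36810381]
scene 52.839104886679124 263.1988122180599 192.62262511256506 [[-0.53028376  0.84765712 -0.01662941]
 [ 0.45909306  0.27060263 -0.84617243]
 [-0.71276413 -0.45634594 -0.53264968]] [ 0.40628182 -0.15897855  1.67287664]
0.025 {'t': 0.1, 'q': array([ 1.11261977e+00,  1.31112499e-01,  1.48917751e+00, -2.68810496e-05,
        1.52301514e+00, -8.54195911e-02]), 'dq': array([ 0.0011681 , -0.00057714, -0.00379627, -0.0018508 , -0.00204534,
       -0.00065363]), 'joint_torque': array([ 1.62059612e-03, -5.61338317e+01, -4.93098593e+01,  7.71680684e-02,
        2.89108517e-02, -2.64419816e-05]), 'tool_pos': array([0.21829469, 0.55836061, 0.24267236]), 'orientation': array([-5.82058653e-01, -3.08675872e+00,  2.60219262e-03]), 'force': array([-0.61712525,  0.51436065,  0.0525938 ]), 'wrist_torque': array([-0.04063097, -0.02279575,  0.00569255]), 'gripper_force': 0.0, 'opening': 0.09294526170119403}
```

View pics/top0.png

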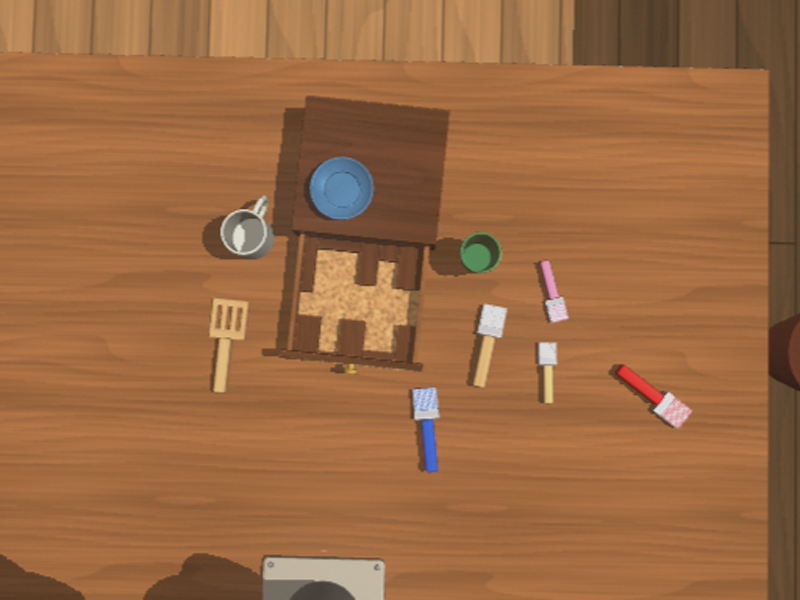

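View pics/scene0.png

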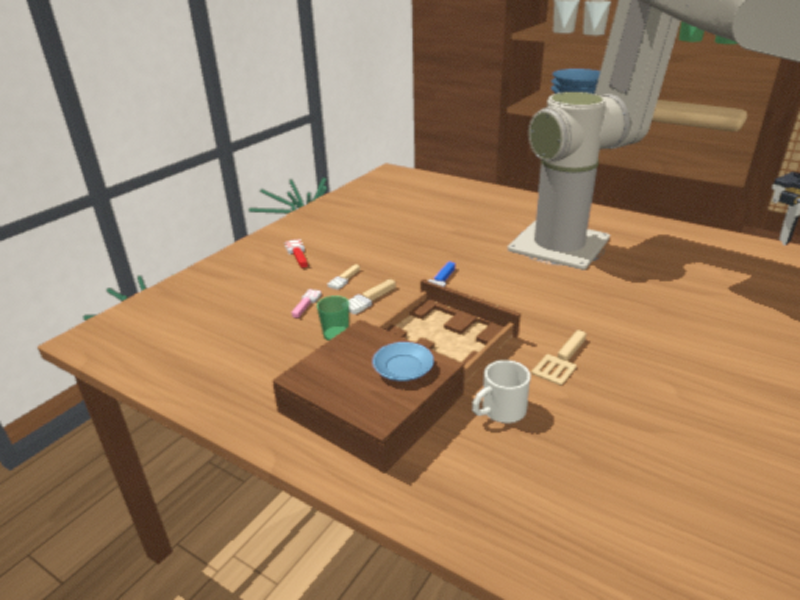

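The top view shows the spatula at (224,345) with its blade up, and the large plain brush at (486,345) with its head up. The small plain brush at (547,372) is a decoy. The drawer is open with its knob at (350,369), the mug is at (245,232) and the tumbler at (480,253).

```bash
cat > h.py <<'E'
import numpy as np,cv2,pickle
def K(c):
    f=192/np.tan(np.radians(c["vertical_fov"]/2)); return np.array([[f,0,c["cx"]],[0,f,c["cy"]],[0,0,1]])
def H(c,z):  # (x,y,1) on plane z -> pixel
    R,t=np.array(c["R"]),np.array(c["t"]); return K(c)@np.c_[R[:,0],R[:,1],R[:,2]*z+t]
def unproj(c,uv,z):
    return cv2.perspectiveTransform(np.float64(uv).reshape(-1,1,2),np.linalg.inv(H(c,z)))[:,0]
def ortho(c,z,o,yaw,w,h,s):  # view: x up, y left; o = centre, s px/m
    cs,sn=np.cos(yaw),np.sin(yaw)
    # local lx=(h/2-v)/s, ly=(w/2-u)/s
    A=np.array([[cs,-sn,o[0]],[sn,cs,o[1]],[0,0,1]])@np.array([[0,-1/s,h/2/s],[-1/s,0,w/2/s],[0,0,1]])
    return cv2.warpPerspective(c["frame"][:,:,::-1],H(c,z)@A,(w,h),flags=cv2.INTER_CUBIC|cv2.WARP_INVERSE_MAP)
E
python3 - <<'E'
from h import *
c=pickle.load(open("top0.pkl","rb")); k=1/1.5625
p=lambda l,z:unproj(c,(np.array(l)+.5)*k-.5,z)
q=p([(305,97),(449,111),(434,245),(293,231)],.076);print("chest",q.round(4),q.mean(0))
d=(q[0]+q[1]-q[2]-q[3]);yaw=np.arctan2(d[1],d[0]);print("yaw",yaw,np.linalg.norm(d)/2,np.linalg.norm(q[0]-q[1]),np.linalg.norm(q[2]-q[3]))
print("front panel",p([(290,355),(422,368)],.066),"knob",p([(350,373)],.036))
m=(q[2]+q[3])/2; print("mouth",m)
hsv=cv2.cvtColor(c["frame"],cv2.COLOR_RGB2HSV)
for n,ctr in(("spat",(224,345)),("brush",(486,345))):
    u=np.array(ctr)*k; print(n,hsv[int(u[1]+ (15 if n=='brush' else 20)),int(u[0])-2:int(u[0])+3].tolist(), p([ctr],.01))
a=ortho(c,.02,m-.1*np.array([np.cos(yaw),np.sin(yaw)]),yaw,400,600,1500)
b1=ortho(c,.01,p([(224,345)],.01)[0],0,180,300,1500);b2=ortho(c,.01,p([(486,345)],.01)[0],0,180,300,1500)
cv2.imwrite("pics/o1.png",np.hstack([a,np.vstack([b1,b2])]))
E
python3 - <<'E'
E
```

```text
chest [[ 0.9246  0.0495]
 [ 0.9053 -0.2041]
 [ 0.6685 -0.1831]
 [ 0.6872  0.0633]] [ 0.79640382 -0.06861194]
yaw -0.07332421097865091 0.23774028460334265 0.2543721286332849 0.24716438177801467
front panel [[ 0.47102135  0.06341138]
 [ 0.45406227 -0.16738765]] knob [[ 0.4410006  -0.03995685]]
mouth [ 0.67785308 -0.05990368]
spat [[19, 111, 222], [19, 114, 222], [19, 115, 222], [17, 119, 207], [16, 120, 159]] [[0.485058   0.19292167]]
brush [[18, 115, 220], [19, 113, 222], [19, 113, 222], [16, 126, 199], [13, 146, 169]] [[ 0.49667904 -0.28375666]]
```

View pics/o1.png

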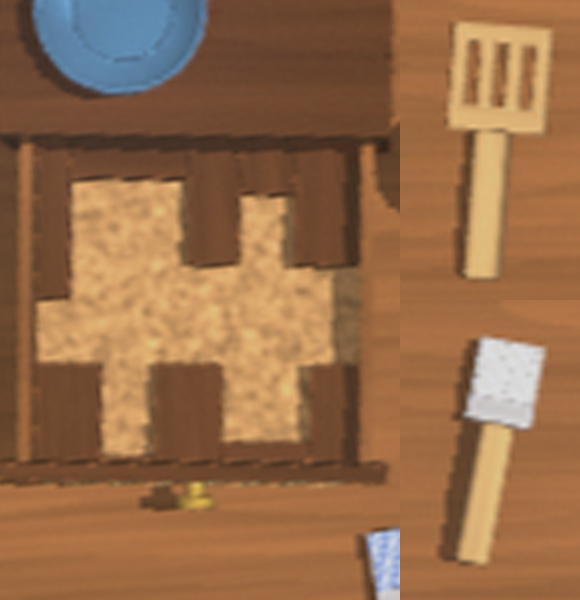

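The orthophoto shows both compartments clearly. The spatula recess is centred at (126,317) and the brush recess at (263,318). I'll add a helper that turns a target pose into a tool-frame shift, then move.

```bash
cat > d.py <<'E'
import sys,numpy as np
from plant import robot
from scipy.spatial.transform import Rotation as R
x,y,z,phi=map(float,sys.argv[1:5]); s=robot.read_state(); r=R.from_rotvec(s["orientation"]).as_matrix()
p=np.arctan2(r[1,1],r[0,1]); tw=(p-phi+np.pi)%(2*np.pi)-np.pi
d=np.array([x,y,z])-s["tool_pos"]
q=np.array([[-np.sin(phi),np.cos(phi),0],[np.cos(phi),np.sin(phi),0],[0,0,-1]])@d
print("t",s["t"],"pos",s["tool_pos"].round(4),"phi",p.round(4),"q6",s["q"][5].round(3),"open",s["opening"].round(4),"gf",round(float(s["gripper_force"]),1),"F",s["force"].round(1))
print("twist",tw.round(4),"then cm (after twist)",(q*100).round(2),"tilt",r[:,2].round(4))
E
python3 d.py .4727 .1914 .15 1.510
```

```text
Traceback (most recent call last):
  File "d.py", line 8, in <module>
    print("t",s["t"],"pos",s["tool_pos"].round(4),"phi",p.round(4),"q6",s["q"][5].round(3),"open",s["opening"].round(4),"gf",round(float(s["gripper_force"]),1),"F",s["force"].round(1))
                                                                                                  ^^^^^^^^^^^^^^^^^^
AttributeError: 'float' object has no attribute 'round'
```

```bash
sed -i 's/s\["opening"\].round(4)/round(float(s["opening"]),4)/' d.py; python3 d.py .4727 .1914 .15 1.510
```

```text
t 0.1 pos [0.2183 0.5584 0.2427] phi 1.198 q6 -0.085 open 0.0929 gf 0.0 F [-0.6  0.5  0.1]
twist -0.312 then cm (after twist) [-27.62 -35.08   9.27] tilt [-7.0e-04 -1.5e-03 -1.0e+00]
```

Call:
apply_moves([
  [0, 0, 0],
  [0, 0, 0],
  [-4, -5, 1],
  [-4, -5, 1],
  [-4, -5, 1],
  [-4, -5, 1],
  [-4, -5, 1],
  [-4, -5, 1],
], twist=[-0.156, -0.156, 0, 0, 0, 0, 0, 0], gripper=6, squeeze=20)

```text
t: 1.1
tool_pos: [0.4326, 0.2541, 0.1853]
orientation: [-0.095, -3.14, -0.0]
force: [0.8, 1.4, -0.4]
opening: 0.0598
gripper_force: 0.0
```

```bash
python3 d.py .4727 .1914 .1 1.510
```

```text
t 1.1 pos [0.4326 0.2541 0.1853] phi 1.5101 q6 -1.081 open 0.0598 gf 0.0 F [ 0.8  1.4 -0.4]
twist 0.0001 then cm (after twist) [-4.39 -6.02  8.53] tilt [-1.e-04  0.e+00 -1.e+00]
```

Call:
apply_moves([
  [-3.62, -5.08, 0],
  [0, 0, 4],
  [0, 0, 4],
  [0, 0, 3],
  [0, 0, 1],
  [0, 0, 0],
  [0, 0, 0],
], twist=[0, 0, 0, 0, 0, 0, 0])

```text
t: 1.98
tool_pos: [0.4661, 0.2035, 0.0673]
orientation: [0.095, 3.138, 0.001]
force: [-1.2, -0.5, 0.9]
opening: 0.06
gripper_force: 0.0
```

```bash
python3 d.py .4727 .1914 .029 1.510;  python3 - <<'E'
from plant import robot
import cv2,pickle
from h import *
c=robot.read_camera("scene"); pickle.dump(c,open("s1.pkl","wb"))
f=c["frame"][190:290,310:430,::-1]; cv2.imwrite("pics/s1.png",cv2.resize(f,(720,600),interpolation=cv2.INTER_CUBIC))
E
```

```text
t 1.975 pos [0.4661 0.2035 0.0673] phi 1.5102 q6 -1.199 open 0.06 gf 0.0 F [-1.2 -0.5  0.9]
twist 0.0002 then cm (after twist) [-0.73 -1.17  3.83] tilt [ 2.3e-03  7.0e-04 -1.0e+00]
```

View pics/s1.png

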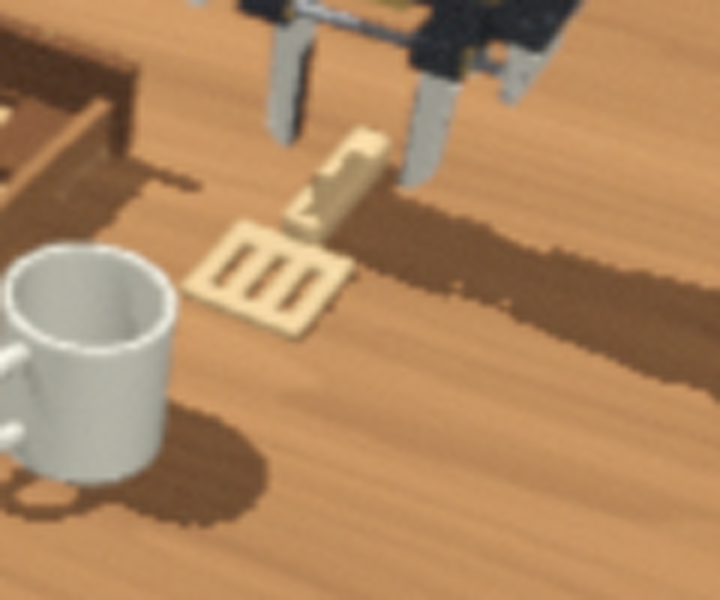

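The fingers at (290,130) and (415,170) straddle the handle end at (370,140), about 1 cm short of the target as measured. I'll correct and descend.

Call:
apply_moves([
  [-0.73, -1.17, 0],
  [0, 0, 2],
  [0, 0, 1.8],
  [0, 0, 0],
  [0, 0, 0],
], twist=[0, 0, 0, 0, 0])

```text
t: 2.65
tool_pos: [0.4716, 0.1908, 0.0279]
orientation: [-0.095, -3.14, 0.0]
force: [-0.3, -0.1, -0.7]
opening: 0.0598
gripper_force: 0.0
```

```bash
python3 d.py .4727 .1914 .029 1.510
```

```text
t 2.65 pos [0.4716 0.1908 0.0279] phi 1.51 q6 -1.226 open 0.0598 gf 0.0 F [-0.3 -0.1 -0.7]
twist 0.0 then cm (after twist) [-0.11  0.06 -0.11] tilt [-4.e-04 -1.e-04 -1.e+00]
```

Close and lift.

Call:
apply_moves([
  [0, 0, 0],
  [0, 0, 0],
  [0, 0, 0],
  [0, 0, 0],
  [0, 0, 0],
  [0, 0, 0],
], twist=[0, 0, 0, 0, 0, 0], gripper=1, squeeze=25)

```text
t: 3.4
tool_pos: [0.4716, 0.1911, 0.0279]
orientation: [0.095, 3.14, 0.0]
force: [-1.3, 1.7, 2.3]
opening: 0.0217
gripper_force: 25.0
```

Call:
apply_moves([
  [0, 0, -1],
  [0, 0, -3],
  [0, 0, -4],
  [0, 0, -4],
  [0, 0, 0],
  [0, 0, 0],
], twist=[0, 0, 0, 0, 0, 0])

```text
t: 4.15
tool_pos: [0.4713, 0.1907, 0.1474]
orientation: [-0.095, -3.14, 0.0]
force: [-0.1, 0.2, -1.9]
opening: 0.0216
gripper_force: 25.0
```

```bash
python3 d.py .5581 -.0019 .14 1.495; python3 - <<'E'
from plant import robot
import cv2,pickle
from h import *
c=robot.read_camera("scene"); pickle.dump(c,open("s2.pkl","wb"))
d=robot.read_camera("top"); pickle.dump(d,open("t2.pkl","wb"))
f=c["frame"][150:290,270:450,::-1]; g=d["frame"][150:290,60:180,::-1]
cv2.imwrite("pics/s2.png",cv2.resize(np.hstack([f,g]),None,fx=2.6,fy=2.6,interpolation=cv2.INTER_CUBIC))
E
```

```text
t 4.15 pos [0.4713 0.1907 0.1474] phi 1.51 q6 -1.226 open 0.0216 gf 25.0 F [-0.1  0.2 -1.9]
twist 0.015 then cm (after twist) [-10.12 -18.55   0.74] tilt [-4.e-04 -3.e-04 -1.e+00]
```

View pics/s2.png

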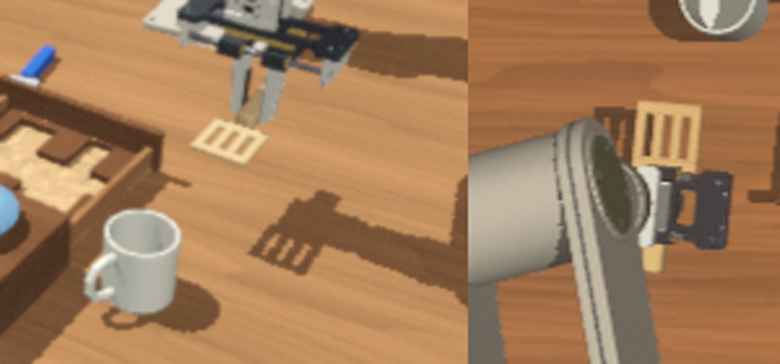

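The spatula is held level. In the right crop its blade edge runs (638,101)–(703,105) and the handle end is at (652,270). I'll use these to measure its offset in the hand.

```bash
python3 - <<'E'
from h import *
c=pickle.load(open("t2.pkl","rb"))
f=lambda u,v:((u+.5)/2.6-.5-180+60,(v+.5)/2.6-.5+150)
b=unproj(c,[f(638,101),f(703,105),f(635,168),f(697,172)],.1245); h=unproj(c,[f(652,270)],.1395)
print(b,h)
e=(b[0]+b[1])/2; d=e-h[0];print(e,np.arctan2(d[1],d[0]),np.linalg.norm(d)," blade yaw",np.arctan2(*(b[:2].mean(0)-b[2:].mean(0))[::-1]),(e+h[0])/2)
E
```

```text
[[0.56892848 0.21564059]
 [0.56646298 0.14995036]
 [0.50146241 0.21619243]
 [0.49896507 0.15367468]] [[0.40108065 0.19141757]]
[0.56769573 0.18279548] -0.051702464910898874 0.16683802039910933  blade yaw -0.03167305193715441 [0.48438819 0.18710652]
```

Call:
apply_moves([
  [-2, -3.7, 0],
  [-2, -3.7, 0],
  [-2, -3.7, 0],
  [-2, -3.7, 0],
  [-2.07, -3.75, 0],
  [0, 0, 0],
  [0, 0, 0],
], twist=[0.015, 0, 0, 0, 0, 0, 0])

```text
t: 5.12
tool_pos: [0.5575, -0.001, 0.1463]
orientation: [-0.12, -3.137, -0.001]
force: [0.3, 0.5, -1.4]
opening: 0.0217
gripper_force: 25.0
```

```bash
python3 d.py .5576 -.0019 .0435 1.495
```

```text
t 5.125 pos [ 0.5575 -0.001   0.1463] phi 1.4944 q6 -1.589 open 0.0217 gf 25.0 F [ 0.3  0.5 -1.4]
twist -0.0006 then cm (after twist) [-0.02 -0.09 10.28] tilt [-2.7e-03  7.0e-04 -1.0e+00]
```

Call:
apply_moves([
  [0, -0.09, 2],
  [0, 0, 2.5],
  [0, 0, 2.5],
  [0, 0, 1.5],
  [0, 0, 0],
], twist=[0, 0, 0, 0, 0])

```text
t: 5.75
tool_pos: [0.5568, -0.0016, 0.0607]
orientation: [-0.118, -3.136, -0.0]
force: [0.2, 0.3, -1.2]
opening: 0.022
gripper_force: 25.0
```

```bash
python3 d.py .5576 -.0019 .0435 1.495; python3 - <<'E'
from plant import robot
import cv2,pickle
from h import *
c=robot.read_camera("scene"); pickle.dump(c,open("s3.pkl","wb"))
d=robot.read_camera("top"); pickle.dump(d,open("t3.pkl","wb"))
f=cv2.resize(c["frame"][170:250,230:345,::-1],None,fx=4,fy=4,interpolation=cv2.INTER_CUBIC)
g=ortho(d,.026,(.565,-.045),-.075,300,320,1200)
cv2.imwrite("pics/s3.png",np.hstack([f,g]))
E
```

```text
t 5.75 pos [ 0.5568 -0.0016  0.0607] phi 1.4958 q6 -1.591 open 0.022 gf 25.0 F [ 0.2  0.3 -1.2]
twist 0.0008 then cm (after twist) [-0.09 -0.02  1.72] tilt [-3.6e-03  4.0e-04 -1.0e+00]
```

View pics/s3.png

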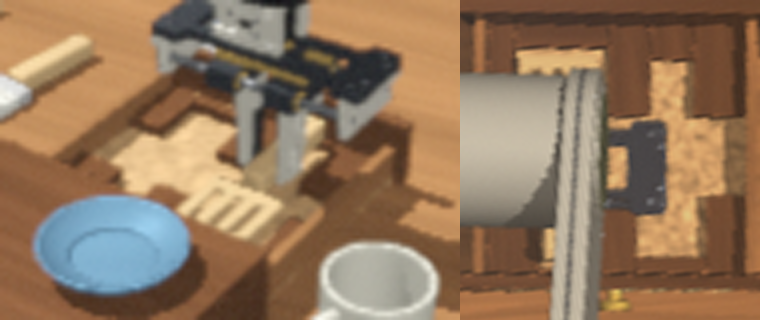

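The blade sits above its recess in both views, with the recess's back left corner at (517,50) on the right. Setting it down.

Call:
apply_moves([
  [-0.09, 0, 0.5],
  [0, 0, 0.5],
  [0, 0, 0.4],
  [0, 0, 0.3],
  [0, 0, 0],
  [0, 0, 0],
], twist=[0, 0, 0, 0, 0, 0])

```text
t: 6.6
tool_pos: [0.5594, -0.0024, 0.0459]
orientation: [0.119, 3.139, 0.0]
force: [-0.2, -0.1, -0.8]
opening: 0.0218
gripper_force: 25.0
```

```bash
python3 d.py .5576 -.0019 .042 1.495
```

```text
t 6.6 pos [ 0.5594 -0.0024  0.0459] phi 1.4949 q6 -1.591 open 0.0218 gf 25.0 F [-0.2 -0.1 -0.8]
twist -0.0001 then cm (after twist) [0.19 0.03 0.39] tilt [ 1.e-04  0.e+00 -1.e+00]
```

Call:
apply_moves([
  [0.15, 0, 0.1],
  [0, 0, 0.1],
  [0, 0, 0.1],
  [0, 0, 0.05],
  [0, 0, 0],
  [0, 0, 0],
  [0, 0, 0],
], twist=[0, 0, 0, 0, 0, 0, 0])

```text
t: 7.48
tool_pos: [0.5579, -0.0023, 0.0423]
orientation: [-0.119, -3.139, 0.0]
force: [0.4, 0.1, -0.8]
opening: 0.0219
gripper_force: 25.0
```

```bash
python3 d.py .5576 -.0019 .042 1.495
```

```text
t 7.475 pos [ 0.5579 -0.0023  0.0423] phi 1.495 q6 -1.591 open 0.0219 gf 25.0 F [ 0.4  0.1 -0.8]
twist 0.0 then cm (after twist) [0.03 0.03 0.03] tilt [-0. -0. -1.]
```

Call:
apply_moves([
  [0, 0, 0.05],
  [0, 0, 0.05],
  [0, 0, 0],
  [0, 0, 0],
], twist=[0, 0, 0, 0])

```text
t: 7.98
tool_pos: [0.5583, -0.0023, 0.0419]
orientation: [0.119, 3.139, -0.0]
force: [-2.4, 0.6, 5.5]
opening: 0.0219
gripper_force: 25.0
```

Call:
apply_moves([
  [0, 0, 0],
  [0, 0, 0],
  [0, 0, 0],
  [0, 0, -1],
  [0, 0, -3],
  [0, 0, -4],
  [0, 0, -4],
  [0, 0, 0],
], twist=[0, 0, 0, 0, 0, 0, 0, 0], gripper=4)

```text
t: 8.98
tool_pos: [0.5607, -0.0025, 0.1666]
orientation: [0.119, 3.131, -0.001]
force: [0.3, -0.2, -0.0]
opening: 0.0401
gripper_force: 0.0
```

```bash
python3 d.py .4878 -.2836 .15 1.384
```

```text
t 8.975 pos [ 0.5607 -0.0025  0.1666] phi 1.495 q6 -1.591 open 0.0401 gf 0.0 F [ 0.3 -0.2 -0. ]
twist 0.111 then cm (after twist) [  1.95 -28.97   1.66] tilt [ 8.4e-03 -8.0e-04 -1.0e+00]
```

Contact was felt (5.5 N) before release. Next, the brush.

Call:
apply_moves([
  [0, 0, 0],
  [0.3, -5, 0],
  [0.3, -5, 0],
  [0.3, -5, 0],
  [0.3, -5, 0],
  [0.3, -4.5, 0],
  [0.4, -4.4, 0],
  [0, 0, 0],
], twist=[0.111, 0, 0, 0, 0, 0, 0, 0], gripper=6)

```text
t: 9.98
tool_pos: [0.4841, -0.2851, 0.1606]
orientation: [-0.299, -3.126, 0.0]
force: [0.4, 0.8, 0.9]
opening: 0.0604
gripper_force: 0.0
```

```bash
python3 d.py .4878 -.2836 .0285 1.384;python3 - <<'E'
from plant import robot
import cv2,pickle
from h import *
d=robot.read_camera("top"); pickle.dump(d,open("t4.pkl","wb"))
g=ortho(d,.02,(.565,-.045),-.075,360,400,1500)
a=pickle.load(open("top0.pkl","rb")); b=ortho(a,.01,(.4957,-.2851),-.187,200,400,1500)
cv2.imwrite("pics/s4.png",np.hstack([g,b]))
E
```

```text
t 9.975 pos [ 0.4841 -0.2851  0.1606] phi 1.3802 q6 -2.003 open 0.0604 gf 0.0 F [0.4 0.8 0.9]
twist -0.0038 then cm (after twist) [-0.33  0.21 13.21] tilt [-0.001 -0.    -1.   ]
```

View pics/s4.png

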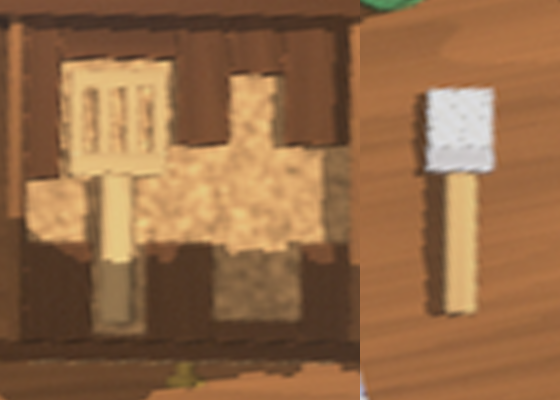

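The spatula lies centred in its recess: blade edge at v=70 against the recess edge at 60, and handle end at 325 against 333. In the right-hand crop the brush is upright and centred at (460,200), so the pose estimate holds. Descending onto it.

Call:
apply_moves([
  [-0.33, 0.21, 3],
  [0, 0, 4],
  [0, 0, 3.5],
  [0, 0, 2],
  [0, 0, 0.7],
  [0, 0, 0],
  [0, 0, 0],
], twist=[-0.004, 0, 0, 0, 0, 0, 0])

```text
t: 10.9
tool_pos: [0.4902, -0.2819, 0.0309]
orientation: [0.286, 3.126, -0.002]
force: [0.1, 0.3, 0.7]
opening: 0.06
gripper_force: 0.0
```

```bash
python3 d.py .4878 -.2836 .0285 1.384
```

```text
t 10.9 pos [ 0.4902 -0.2819  0.0309] phi 1.388 q6 -2.001 open 0.06 gf 0.0 F [0.1 0.3 0.7]
twist 0.004 then cm (after twist) [ 0.21 -0.21  0.24] tilt [ 0.0021 -0.0014 -1.    ]
```

Call:
apply_moves([
  [0.1, -0.1, 0.24],
  [0, 0, 0],
  [0, 0, 0],
], twist=[0.004, 0, 0])

```text
t: 11.28
tool_pos: [0.488, -0.2822, 0.0271]
orientation: [0.293, 3.128, -0.0]
force: [0.1, 0.2, 0.5]
opening: 0.06
gripper_force: 0.0
```

Call:
apply_moves([
  [0, 0, 0],
  [0, 0, 0],
  [0, 0, 0],
  [0, 0, 0],
  [0, 0, 0],
  [0, 0, 0],
], twist=[0, 0, 0, 0, 0, 0], gripper=1, squeeze=25)

```text
t: 12.02
tool_pos: [0.488, -0.282, 0.0268]
orientation: [-0.293, -3.128, 0.0]
force: [-0.2, -0.4, 0.1]
opening: 0.0215
gripper_force: 25.0
```

```bash
python3 d.py .4878 -.2836 .0285 1.384
```

```text
t 12.025 pos [ 0.488  -0.282   0.0268] phi 1.3841 q6 -1.999 open 0.0215 gf 25.0 F [-0.2 -0.4  0.1]
twist 0.0001 then cm (after twist) [-0.01 -0.16 -0.17] tilt [-1.e-04  0.e+00 -1.e+00]
```

Call:
apply_moves([
  [0, 0, -1],
  [0, 0, -3],
  [0, 0, -4],
  [0, 0, -4],
  [0, 0, 0],
  [0, 0, 0],
  [0, 0, 0],
  [0, 0, 0],
], twist=[0, 0, 0, 0, 0.17, 0.17, 0.17, 0.17])

```text
t: 13.02
tool_pos: [0.488, -0.282, 0.1476]
orientation: [1.327, 2.847, -0.0]
force: [1.1, -0.2, -0.7]
opening: 0.0218
gripper_force: 25.0
```

Call:
apply_moves([
  [0, 0, 0],
  [0, 0, 0],
  [0, 0, 0],
  [0, 0, 0],
  [0, 0, 0],
  [0, 0, 0],
  [0, 0, 0],
  [0, 0, 0],
], twist=[0.17, 0.17, 0.17, 0.17, 0.17, 0.17, 0.17, 0.17])

```text
t: 14.02
tool_pos: [0.488, -0.282, 0.1475]
orientation: [2.822, 1.379, 0.0]
force: [0.0, -0.1, -0.9]
opening: 0.0216
gripper_force: 25.0
```

Call:
apply_moves([
  [0, 0, 0],
  [0, 0, 0],
  [0, 0, 0],
  [0, 0, 0],
  [0, 0, 0],
  [0, 0, 0],
  [0, 0, 0],
  [0, 0, 0],
], twist=[0.17, 0.17, 0.17, 0.17, 0.17, 0.141, 0, 0])

```text
t: 15.02
tool_pos: [0.488, -0.2821, 0.1472]
orientation: [3.139, -0.115, 0.0]
force: [-0.5, -0.1, -2.1]
opening: 0.0221
gripper_force: 25.0
```

```bash
python3 d.py .5711 -.0942 .142 -1.647;python3 - <<'E'
from plant import robot
import cv2,pickle
from h import *
d=robot.read_camera("top"); pickle.dump(d,open("t5.pkl","wb"))
s=robot.read_state(); p=s["tool_pos"]
g=ortho(d,.132,p[:2],-.076,300,400,1500)
c=robot.read_camera("scene")
f=cv2.resize(c["frame"][120:220,190:290,::-1],(400,400),interpolation=cv2.INTER_CUBIC)
cv2.imwrite("pics/s5.png",np.hstack([g,f]))
E
```

```text
t 15.025 pos [ 0.488  -0.2821  0.1472] phi -1.6438 q6 1.029 open 0.0221 gf 25.0 F [-0.5 -0.1 -2.1]
twist 0.0032 then cm (after twist) [  6.86 -19.36   0.52] tilt [ 2.e-04 -2.e-04 -1.e+00]
```

View pics/s5.png

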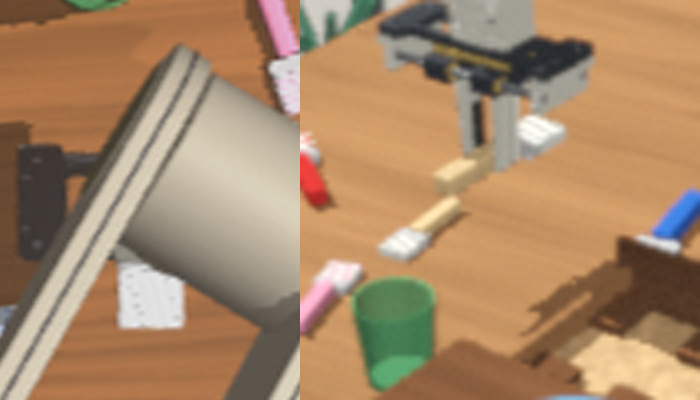

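The brush is held level with its head toward the robot. The head end is at (151,328), 85 mm in front of the TCP. Carrying it over the drawer.

Call:
apply_moves([
  [1.4, -3.9, 0],
  [1.4, -3.9, 0],
  [1.4, -3.9, 0],
  [1.4, -3.9, 0],
  [1.36, -3.76, 0],
  [0, 0, 0],
  [0, 0, 0],
  [0, 0, 0],
], twist=[0.003, 0, 0, 0, 0, 0, 0, 0])

```text
t: 16.12
tool_pos: [0.5722, -0.0955, 0.1468]
orientation: [3.139, -0.126, -0.0]
force: [0.0, 0.9, -0.3]
opening: 0.0215
gripper_force: 25.0
```

```bash
python3 d.py .5721 -.0943 .06 -1.647
```

```text
t 16.125 pos [ 0.5722 -0.0955  0.1468] phi -1.6508 q6 1.397 open 0.0215 gf 25.0 F [ 0.   0.9 -0.3]
twist -0.0038 then cm (after twist) [-0.02 -0.12  8.68] tilt [-2.e-04 -2.e-04 -1.e+00]
```

Call:
apply_moves([
  [0, -0.12, 2],
  [0, 0, 2.5],
  [0, 0, 2.5],
  [0, 0, 1.5],
  [0, 0, 0.5],
  [0, 0, 0],
  [0, 0, 0],
], twist=[-0.004, 0, 0, 0, 0, 0, 0])

```text
t: 17.0
tool_pos: [0.5735, -0.0936, 0.058]
orientation: [3.139, -0.118, 0.003]
force: [-0.3, -0.5, -0.8]
opening: 0.0218
gripper_force: 25.0
```

```bash
python3 d.py .5721 -.0943 .0412 -1.647
```

```text
t 17.0 pos [ 0.5735 -0.0936  0.058 ] phi -1.6461 q6 1.396 open 0.0218 gf 25.0 F [-0.3 -0.5 -0.8]
twist 0.0009 then cm (after twist) [-0.13  0.08  1.68] tilt [ 1.8e-03 -5.0e-04 -1.0e+00]
```

Call:
apply_moves([
  [-0.1, 0.05, 0.5],
  [0, 0, 0.5],
  [0, 0, 0.3],
  [0, 0, 0.1],
  [0, 0, 0],
  [0, 0, 0],
], twist=[0, 0, 0, 0, 0, 0])

```text
t: 17.75
tool_pos: [0.5718, -0.0938, 0.043]
orientation: [3.139, -0.118, 0.0]
force: [-1.4, -0.3, -1.6]
opening: 0.0216
gripper_force: 25.0
```

```bash
python3 d.py .5721 -.0943 .0412 -1.647
```

```text
t 17.75 pos [ 0.5718 -0.0938  0.043 ] phi -1.646 q6 1.395 open 0.0216 gf 25.0 F [-1.4 -0.3 -1.6]
twist 0.001 then cm (after twist) [0.04 0.05 0.18] tilt [ 3.e-04 -1.e-04 -1.e+00]
```

Call:
apply_moves([
  [0, 0, 0.1],
  [0, 0, 0.1],
  [0, 0, 0.05],
  [0, 0, 0],
  [0, 0, 0],
  [0, 0, 0],
], twist=[0, 0, 0, 0, 0, 0])

```text
t: 18.5
tool_pos: [0.5719, -0.0938, 0.0408]
orientation: [3.139, -0.118, 0.001]
force: [-1.8, 0.9, 5.3]
opening: 0.022
gripper_force: 25.0
```

Call:
apply_moves([
  [0, 0, 0],
  [0, 0, 0],
  [0, 0, 0],
  [0, 0, -1],
  [0, 0, -3],
  [0, 0, -4],
  [0, 0, -4],
  [0, 0, 0],
], twist=[0, 0, 0, 0, 0, 0, 0, 0], gripper=4)

```text
t: 19.5
tool_pos: [0.5745, -0.0945, 0.1659]
orientation: [3.137, -0.118, 0.013]
force: [0.5, 0.0, -0.3]
opening: 0.0403
gripper_force: 0.0
```

```bash
python3 d.py .385 -.0356 .16 -1.647
```

```text
t 19.5 pos [ 0.5745 -0.0945  0.1659] phi -1.6459 q6 1.395 open 0.0403 gf 0.0 F [ 0.5  0.  -0.3]
twist 0.0011 then cm (after twist) [-19.34  -4.43   0.59] tilt [ 0.0083 -0.0022 -1.    ]
```

Call:
apply_moves([
  [-4, -0.9, 0],
  [-4, -0.9, 0],
  [-4, -0.9, 0],
  [-4, -0.9, 0],
  [-3.4, -0.8, 0],
  [0, 0, 0],
  [0, 0, 0],
], twist=[0, 0, 0, 0, 0, 0, 0], gripper=0)

```text
t: 20.38
tool_pos: [0.3821, -0.0355, 0.1605]
orientation: [3.139, -0.118, 0.002]
force: [-0.3, 0.3, 0.2]
opening: 0.0001
gripper_force: 0.0
```

```bash
python3 d.py .385 -.0356 .055 -1.647;python3 - <<'E'
from plant import robot
import cv2,pickle
from h import *
d=robot.read_camera("top"); pickle.dump(d,open("t6.pkl","wb"))
g=ortho(d,.02,(.545,-.045),-.075,360,500,1500)
cv2.imwrite("pics/s6.png",g)
E
```

```text
t 20.375 pos [ 0.3821 -0.0355  0.1605] phi -1.646 q6 1.42 open 0.0001 gf 0.0 F [-0.3  0.3  0.2]
twist 0.001 then cm (after twist) [ 2.900e-01 -1.000e-02  1.055e+01] tilt [ 1.1e-03 -3.0e-04 -1.0e+00]
```

View pics/s6.png

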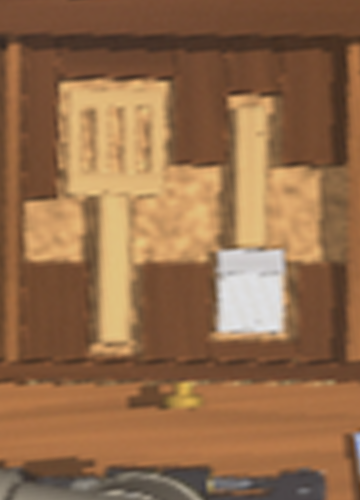

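Both utensils lie centred and flat, with the brush handle in the slot at (251,170) and its head in the recess at (250,290). The knob tip is at (184,408), in line with the tool. Lowering and pushing.

Call:
apply_moves([
  [0, 0, 3.5],
  [0, 0, 3.5],
  [0, 0, 3],
  [0, 0, 0.5],
  [0.5, 0, 0],
  [1, 0, 0],
  [1, 0, 0],
  [0.5, 0, 0],
], twist=[0, 0, 0, 0, 0, 0, 0, 0])

```text
t: 21.42
tool_pos: [0.4129, -0.0378, 0.0562]
orientation: [3.139, -0.118, 0.002]
force: [-0.7, -0.4, 0.2]
opening: 0.0006
gripper_force: 0.0
```

Call:
apply_moves([
  [0.5, 0, 0],
  [0.5, 0, 0],
  [0.5, 0, 0],
  [0.5, 0, 0],
  [0.5, 0, 0],
  [0.5, 0, 0],
  [0.5, 0, 0],
  [0.5, 0, 0],
], twist=[0, 0, 0, 0, 0, 0, 0, 0])

```text
t: 22.42
tool_pos: [0.4515, -0.0406, 0.0552]
orientation: [3.139, -0.118, -0.001]
force: [-1.6, -0.4, 0.3]
opening: 0.0006
gripper_force: 1.1
```

```bash
python3 d.py .635 -.055 .055 -1.646
```

```text
t 22.425 pos [ 0.4515 -0.0406  0.0552] phi -1.646 q6 1.443 open 0.0006 gf 1.1 F [-1.6 -0.4  0.3]
twist -0.0 then cm (after twist) [18.41  0.06  0.02] tilt [-4.e-04 -0.e+00 -1.e+00]
```

Contact at about 2 N, matching the drawer friction. I'll keep pushing gently.

Call:
apply_moves([
  [0.8, 0, 0],
  [1, 0, 0],
  [1.2, 0, 0],
  [1.2, 0, 0],
  [1.2, 0, 0],
  [1.2, 0, 0],
  [1.2, 0, 0],
  [1, 0, 0],
], twist=[0, 0, 0, 0, 0, 0, 0, 0])

```text
t: 23.42
tool_pos: [0.54, -0.0472, 0.0555]
orientation: [-3.139, 0.118, -0.0]
force: [-2.6, -1.9, 0.5]
opening: 0.0006
gripper_force: 1.1
```

Call:
apply_moves([
  [1, 0, 0],
  [1, 0, 0],
  [1, 0, 0],
  [1, 0, 0],
  [1, 0, 0],
  [0.8, 0, 0],
  [0.6, 0, 0],
  [0.5, 0, 0],
], twist=[0, 0, 0, 0, 0, 0, 0, 0])

```text
t: 24.42
tool_pos: [0.6083, -0.0523, 0.0555]
orientation: [-3.139, 0.118, -0.0]
force: [-2.1, -1.0, 0.5]
opening: 0.0006
gripper_force: 1.1
```

```bash
python3 d.py .638 -.055 .055 -1.646
```

```text
t 24.425 pos [ 0.6083 -0.0523  0.0555] phi -1.646 q6 1.476 open 0.0006 gf 1.1 F [-2.1 -1.   0.5]
twist 0.0 then cm (after twist) [2.99 0.05 0.05] tilt [ 1.e-04  1.e-04 -1.e+00]
```

Call:
apply_moves([
  [0.5, 0, 0],
  [0.5, 0, 0],
  [0.4, 0, 0],
  [0.3, 0, 0],
  [0.3, 0, 0],
  [0.2, 0, 0],
  [0.2, 0, 0],
  [0, 0, 0],
], twist=[0, 0, 0, 0, 0, 0, 0, 0])

```text
t: 25.42
tool_pos: [0.6321, -0.0541, 0.0554]
orientation: [-3.139, 0.118, -0.001]
force: [-0.7, -0.8, -0.4]
opening: 0.0006
gripper_force: 0.1
```

Call:
apply_moves([
  [0.2, 0, 0],
  [0.2, 0, 0],
  [0.1, 0, 0],
  [0.1, 0, 0],
  [0, 0, 0],
], twist=[0, 0, 0, 0, 0])

```text
t: 26.05
tool_pos: [0.6378, -0.0546, 0.0553]
orientation: [-3.139, 0.118, -0.0]
force: [-1.0, 0.0, -0.1]
opening: 0.0008
gripper_force: 0.5
```

Call:
apply_moves([
  [0.1, 0, 0],
  [0.1, 0, 0],
  [0.1, 0, 0],
  [0.1, 0, 0],
  [0, 0, 0],
], twist=[0, 0, 0, 0, 0])

```text
t: 26.68
tool_pos: [0.6418, -0.0549, 0.0553]
orientation: [-3.139, 0.118, -0.0]
force: [-2.3, 0.8, -0.4]
opening: 0.0008
gripper_force: 0.7
```

Call:
apply_moves([
  [0.1, 0, 0],
  [0.1, 0, 0],
  [0.1, 0, 0],
  [0.1, 0, 0],
  [0, 0, 0],
], twist=[0, 0, 0, 0, 0])

```text
t: 27.3
tool_pos: [0.6421, -0.0549, 0.0553]
orientation: [-3.139, 0.118, 0.013]
force: [-23.6, 1.8, 16.6]
opening: 0.0004
gripper_force: 11.4
```

The tool stalled at 24 N at the expected position, so the drawer is shut. Backing off and checking.

Call:
apply_moves([
  [0, 0, 0],
  [-0.5, 0, 0],
  [-1.5, 0, 0],
  [-3, 0, 0],
  [-4, 0, -1],
  [-4, 0, -3],
  [-4, 0, -3],
  [0, 0, 0],
], twist=[0, 0, 0, 0, 0, 0, 0, 0])

```text
t: 28.3
tool_pos: [0.4769, -0.0427, 0.1286]
orientation: [3.138, -0.118, 0.01]
force: [0.6, 0.0, 0.4]
opening: 0.0006
gripper_force: 0.0
```

```bash
python3 d.py .5 -.05 .1 -1.646;python3 - <<'E'
from plant import robot
import cv2
from h import *
d=robot.read_camera("top")
cv2.imwrite("pics/s7.png",ortho(d,.066,(.7,-.06),-.075,500,500,1500))
E
```

```text
t 28.3 pos [ 0.4769 -0.0427  0.1286] phi -1.6461 q6 1.45 open 0.0006 gf 0.0 F [0.6 0.  0.4]
twist -0.0001 then cm (after twist) [2.36 0.56 2.86] tilt [ 0.0065 -0.0014 -1.    ]
```

View pics/s7.png

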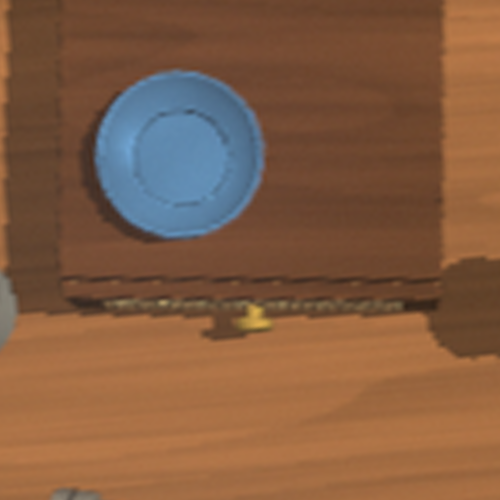

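The front panel (v 280–298) sits flush against the chest, the saucer is in place and the robot is clear. Handing in.

```bash
python3 -c "
from plant import robot
print(robot.close_job())"
```

```text
the job is handed in; nothing more can be done
None
```

The spatula and brush were set down by hand, flat in their own compartments, the drawer is pushed fully shut, the robot is clear, and the job is handed in; it returned no verdict.

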